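# Set up the inspection camera on its telescopic stand

### The job

Set up the inspection camera: first pull the stand's telescopic mast up until its lock button clicks out. Then slide the camera's base plate into the track on top of the mast from the track's open end, lens leading, until it is home against the stop, and let go. Do not tip the camera over, and leave the other things on the counter where they are.

Things in the scene. Friction and masses are not known exactly. Their poses are not given: they have to be found in the camera images.
- stand: Fixed stand: dark base plate 120 x 100 x 12 mm, upright square aluminium tube 40 x 40 mm to 98 mm above the counter. Origin on the counter under the tube's axis; x points along the track on top towards its stop (closed) end, z up. The lock button comes out at a window in the tube's -x face, sill 65 mm above the counter. Place and yaw vary.
- mast (a joint): How far the mast with the track head is pulled up out of the tube, m: 0 fully down, 0.061 at its upper end stop. It takes 6 to 9 N to pull up; friction just holds it where it is left, but only the button carries the camera. The button clicks out once the mast is past 0.055; it can then no longer go below about 0.055.
- lock_button (a joint): Spring lock button (steel, 12 mm diameter) carried by the mast, m: 0 held in by the tube's wall, 0.010 clicked out through the window of the tube.
- track_seat (a point): On the mast, rises with it: centre of where the camera's base plate sits, on the track's floor (106 mm above the counter with the mast down). Axes as the stand's: x along the track to the stop, z up. Channel 44 mm wide and 10.5 mm high, under two lips 4 mm thick with a 30 mm slot between them (lip tops 14.5 mm above this point). The stop's face is at x = +30 mm.
- track_mouth (a point): The track's open end, on its floor, 28 mm before the seat (-x); lips and straight walls begin here. Outside this the floor runs on 18 mm as an apron between flaring side walls, without lips.
- head_sides (a point): Middle of the dark steel track head, 4 mm above the track's floor and 3 mm to +x of the seat. Pull the mast up by the head's outer sides: plain, upright, 56 mm apart across y, 62 mm long in x, from 10 mm below to 10.5 mm above this point. Axes as the stand's.
- camera_center (a point): Loose camera, 0.25 kg, standing on its base plate; this point is half-way up, 33 mm above the plate's underside, over the plate's centre. x along the lens, z up. Plate aluminium, 60 (x) x 40 (y) x 8 mm; neck 20 mm wide above it; black body 60 (x) x 42 (y) mm from 18 to 66 mm above the underside: grip it across y, fingertips over 16 mm above the underside to clear the track's lips.
- lens_front (a point): Centre of the front of the camera's lens barrel (32 mm diameter, sticks out 22 mm), 52 mm along x from the camera's centre and 44 mm above the plate's underside.
- mug: Bystander: speckled mug, 49 mm tall. Origin at its foot.
- tape_roll: Bystander: roll of white tape lying flat, 66 mm wide, 19 mm tall. Origin at its foot.
- timer: Bystander: cream twist timer, 60 mm wide, 52 mm tall. Origin at its foot.
- jar: Bystander: spice jar with a round lid, 45 mm wide, 108 mm tall. Origin at its foot.
- tin: Bystander: tin can, 57 mm wide, 72 mm tall. Origin at its foot.
- sauce: Bystander: squat sauce bottle, 61 mm wide, 162 mm tall. Origin at its foot.
- marker: Bystander: felt marker lying on the counter, 132 mm long, 13 mm thick. Origin at its foot.
Not all that is in view belongs to the job. There is more than one size of the stand; the one meant has the size given above.

How it is judged:
On the way:
1. the mast is pulled up and its lock button has clicked out, before the camera is brought to the track (value of joint mast above 0.052 m and value of joint lock_button above 0.007 m and distance between camera_center and track_seat above 0.11 m), for 0.2 s.
At the end, for the whole second after the job is handed in: The mast stands locked (pulled up at least 52 mm, lock button out at least 7 mm) and the camera rests in the track, lens towards the stop end, within 4 mm of home against the stop and on the track's floor, at rest and released; the other things are within 3 cm of where they were (value of joint mast above 0.052 m and value of joint lock_button above 0.007 m and x of camera_center in the frame of track_seat between -0.004 and 0.004 m and y of camera_center in the frame of track_seat between -0.004 and 0.004 m and z of camera_center in the frame of track_seat between 0.03 and 0.036 m and x of lens_front in the frame of track_seat above 0.04 m and linear speed of camera below 0.02 m/s); the robot touches nothing.
It fails at once if the camera is tipped by more than about 35 degrees (angle between camera_center's own z axis and vertical above 0.6 rad).
It fails at once if a bystander is moved by more than 3 cm (distance of any of mug, tape_roll, timer, jar, tin, sauce, marker from where it was at the start of the episode above 0.03 m).
It also fails if it takes over 54 s, if anything falls off the work surface, if the arm or the gripper's body presses on something with over 40 N, if the wrist force passes 120 N, or if a joint passes its speed limit or range.

### The arm

A 6-joint arm with a two-finger parallel gripper is mounted at the origin on a cart in front of the work surface, level with it; the furniture and walls round the work are solid. World frame = base frame: x ahead of the robot, y to its left, z up, the work surface at z = 0. Lengths are in m, angles in rad, forces in N, time in s.
With the tool pointing down it reaches from about 0.35 to 0.8 m from the base axis. Payload 7.3 kg.
Tool frame: the origin (TCP) lies between the finger pads; the fingertips stand 25 mm ahead of it and the grasp point (between the pads) lies 6 mm ahead of it (r.tip_extent is the distance from the TCP to the fingertips, in m); z points along the fingers, y is the line along which they close (so a half turn about z gives the same grasp; the last joint's range is limited). The gripper opens to 85 mm and grips with 20 to 120 N. Pads are 22 mm wide; open, the fingers measure 114 mm over their backs; the gripper's body (76 mm by 85 mm) begins 54 mm behind the grasp point. The pads swing forward as they close: fully open they stand 13 mm farther back than shut.
Start: joints at [-1.442, 0.342, 1.524, -0, 1.275, -0.146], TCP at [0.142, -0.505, 0.256] pointing down, gripper open.
Joint ranges: [-2.53, 2.53], [-0.77, 2.02], [0.04, 2.7], [-1, 4.14], [0.28, 2.66], [-3.11, 3.11]. Speed limits (rad/s): [2.57, 2.57, 3.14, 3.14, 3.14, 3.14].

### API

Orientations are given as a unit quaternion [x, y, z, w].
In Python, from workcell import r, command_gripper, optics gives the robot as it stands. The module is installed in compiled form; this text tells all that it offers. Calls block until the motion is done:
- r.reach(position, orientation): joint-space move of the TCP to a pose.
- r.move_straight(position, orientation=None, speed=0.15, max_force=None): straight line of the TCP; orientation=None keeps the orientation; speed is the mean speed in m/s. With max_force (N) it stops when the force on the tool has changed by that much, and returns True; else False.
- r.movej(angles): joint-space move.
- command_gripper(opening, force=None): finger opening in m; force is the grip in N (None keeps the last); returns when the fingers have stopped.
- r.hold(seconds).
- r.solve_ik(position, orientation): joint angles nearest the present ones, or None.
- r.read_state(): the state.
- optics.get_image(name): name is "scene" or "top" or "wrist"; returns (picture, depth): 400x640x3 uint8, red, green, blue; 400x640 float32, m along the optical axis (not along the pixel's ray), 0 where there is no reading.
- optics.camera_model(name): a dict with "K" (3x3 intrinsics, pixels), "k1" (the pictures are not rectified: a ray, as slopes to the right and down, at radius r is drawn at 1 + k1 r^2 times it, then the intrinsics apply), "R" (3x3) and "t" (3): a world point X has camera coordinates R X + t; the wrist camera has in their place "tool_from_camera" (4x4, takes a point from camera to tool coordinates, whose origin is the TCP and whose axes are the flange's). Camera axes: x right, y down, z forward; pixel columns grow to the right and rows downward; lengths in m; the calibration is good to about 2 mm. A picture is of the moment at which its call begins: read the wrist's pose just before it. camera_model takes no time and is no camera call.
A pose or a line that the arm cannot do raises r.PlanningError and nothing moves.
- r.finish_job(): hands the job in; it is judged then, once.
The state is a dict: "time_s": time; "joint_positions": joint angles; "dq": joint speeds; "tau": joint torques, N m; "eef_pos": TCP position; "eef_rot": TCP orientation; "contact_force": force on the tool from outside, world axes, zero at the start; "torque": the same for the moment, N m; "grip_width": finger opening in m; "grip_force": force on a finger pad.
Only numpy, scipy, OpenCV 4.12 (cv2) and the standard library are available. Lean on these libraries where they do the work, as an engineer would, in place of code of your own. Each camera call takes 0.05 s, during which the arm holds its last target. There are 200 camera calls.

## Working session

There is one attempt and no reset: what is moved stays moved. The work goes in short steps, each a Python script; the robot and the scene stay as the last script left them, time stands still between calls to the robot, and variables do not carry over. Pictures are saved under pics/ and viewed, at most 10 in all, crops included, and the job is handed in when it is done.

```bash
mkdir -p pics
cat > h.py <<'E'
import numpy as np, cv2
from workcell import r, command_gripper, optics
from scipy.spatial.transform import Rotation as Ro
def grab(n):
    s=r.read_state(); im,d=optics.get_image(n); m=optics.camera_model(n)
    K=np.array(m["K"]);k1=m["k1"]
    if n=="wrist":
        T=np.array(m["tool_from_camera"]); Rt=Ro.from_quat(s["eef_rot"]).as_matrix()
        Rw=Rt@T[:3,:3]; c=Rt@T[:3,3]+np.array(s["eef_pos"])
    else:
        R=np.array(m["R"]); Rw=R.T; c=-R.T@np.array(m["t"])
    return im,d,(K,k1,Rw,c)
def rays(px,cam):
    K,k1,Rw,c=cam; px=np.asarray(px,float).reshape(-1,1,2)
    u=cv2.undistortPoints(px,K,np.array([k1,0,0,0.]),None,None).reshape(-1,2)
    return np.c_[u,np.ones(len(u))]@Rw.T
def onplane(px,cam,z):
    d=rays(px,cam);c=cam[3]; return c+d*((z-c[2])/d[:,2])[:,None]
def cloud(d,cam):
    h,w=d.shape; v,u=np.mgrid[:h,:w]
    R=rays(np.c_[u.ravel(),v.ravel()],cam).reshape(h,w,3)
    P=cam[3]+R*d[...,None]; P[d<=0]=np.nan; return P
def save(n,im): cv2.imwrite("pics/"+n,cv2.cvtColor(im,cv2.COLOR_RGB2BGR))
def down(yaw): # tool y axis at angle yaw in world (closing line), z down
    y=np.array([np.cos(yaw),np.sin(yaw),0]);z=np.array([0,0,-1.]);x=np.cross(y,z)
    return Ro.from_matrix(np.c_[x,y,z]).as_quat()
E
python3 - <<'E'
from h import *
for n in("scene","top"):
    im,d,cam=grab(n); save(n+".png",im); np.savez(n,im=im,d=d,P=cloud(d,cam)); print(n,cam[3],cam[0][0,0],cam[2][:,2],(d>0).mean())
print(r.tip_extent)
E
```

```text
scene [-0.26812883  0.82681645  0.53233773] 489.5453221354564 [ 0.68138374 -0.61321549 -0.39960351] 0.99591796875
top [0.4109646  0.11312095 0.99468775] 375.4790370325672 [ 0.08547074  0.01064011 -0.99628387] 0.99593359375
0.025
```

View pics/scene.png

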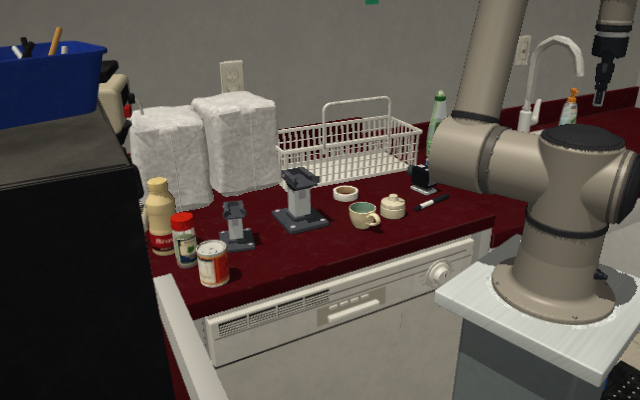

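View pics/top.png

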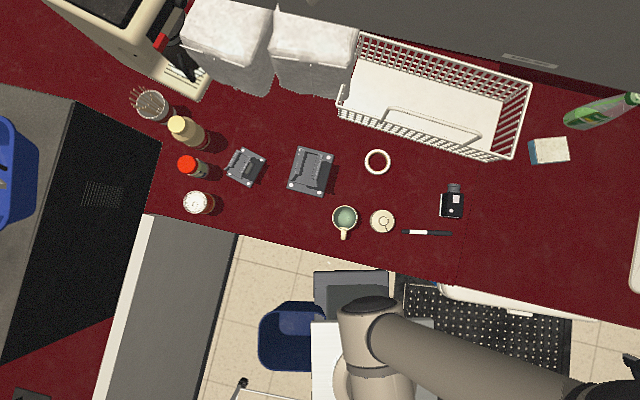

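Two stands could be the one meant: the left one at top (245,166), scene (236,228), and the right one at top (310,171), scene (300,205). The camera is at top (452,203), and nothing else looks like it. I'll choose the stand by its measured size and check it in a crop.

Run:
```python
from h import *
f=np.load("top.npz");P=f["P"];im=f["im"];
for nm,(u0,u1,v0,v1) in dict(L=(222,270,142,190),R=(284,338,142,200),cam=(432,472,175,225)).items():
    p=P[v0:v1,u0:u1].reshape(-1,3);p=p[~np.isnan(p[:,0])]
    for a,b in((.006,.05),(.05,.085),(.085,.2)):
        q=p[(p[:,2]>a)&(p[:,2]<b)]
        if len(q)<8: continue
        c,s,ang=cv2.minAreaRect(q[:,:2].astype(np.float32)*1000)
        print(nm,a,len(q),np.round(c),np.round(s),round(ang,1),"zmed",np.median(q[:,2]).round(4),q[:,2].max().round(4))
c1=cv2.resize(im[130:210,220:350],None,fx=6,fy=6,interpolation=2); c2=cv2.resize(im[170:230,420:490],None,fx=5,fy=5,interpolation=2)
c=np.zeros((480+300,780,3),np.uint8);c[:480]=c1;c[480:,:350]=c2
save("crop.png",cv2.resize(c,(600,600)))
```

```text
L 0.006 537 [559. 322.] [76. 89.] 60.0 zmed 0.0098 0.0497
L 0.05 256 [556. 325.] [44. 58.] 61.7 zmed 0.0791 0.0849
L 0.085 195 [556. 325.] [49. 58.] 60.8 zmed 0.0897 0.0934
R 0.006 840 [538. 134.] [140. 120.] 73.6 zmed 0.0124 0.0262
R 0.085 855 [537. 154.] [65. 80.] 74.1 zmed 0.1102 0.1265
cam 0.006 135 [ 458. -210.] [79. 83.] 24.6 zmed 0.0355 0.0498
cam 0.05 544 [ 453. -208.] [43. 83.] 82.1 zmed 0.0653 0.072
```

View pics/crop.png

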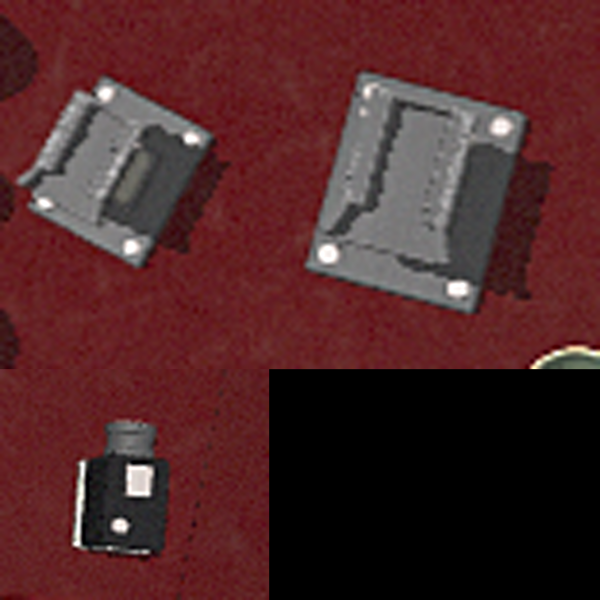

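The right stand, at about (0.54, 0.15), is the one meant. Its head measures 65 x 80 mm and stands at 0.11–0.12 m, with the stop end up in the image (+x, yaw about -16°). The left one is the small decoy, with an 89 x 76 mm base. The camera is at about (0.45, -0.21) with its lens up in the image, yaw about -8°. Next I take a wrist look at each.

Run:
```python
from h import *
print(np.round(optics.camera_model("wrist")["tool_from_camera"],3).tolist(), r.read_state()["eef_rot"])
def best(p,yaw):
    o=[]
    for k in(0,np.pi):
        q=down(yaw+k); j=r.solve_ik(p,q)
        if j is not None:o.append((abs(j[5]),k,q)); print(k,np.round(j,2))
    return min(o,key=lambda a:a[0])[2]
D=np.deg2rad
for n,p,y in(("wc",[.45,-.208,.30],D(82)),("ws",[.53,.153,.36],D(74))):
    q=best(p,y); r.reach(p,q)
    im,d,cam=grab("wrist"); save(n+".png",im); np.savez(n,im=im,d=d,P=cloud(d,cam),K=cam[0],k1=cam[1],R=cam[2],c=cam[3])
    s=r.read_state();print(s["time_s"],s["eef_pos"],s["joint_positions"])
a=cv2.imread("pics/wc.png");b=cv2.imread("pics/ws.png")
cv2.imwrite("pics/w2.png",cv2.resize(np.vstack([a,b]),(480,600),interpolation=cv2.INTER_AREA))
```

```text
[[0.0, -0.958, -0.286, 0.073], [1.0, 0.0, -0.0, -0.0], [0.0, -0.286, 0.958, -0.117], [0.0, 0.0, 0.0, 1.0]] [ 9.90578934e-01  1.36941293e-01  6.78953450e-06 -6.75935093e-04]
0 [-0.59  0.26  1.52 -0.    1.36 -2.02]
3.141592653589793 [-0.59  0.26  1.52 -0.    1.36  1.12]
1.7333 [ 0.44966199 -0.20880795  0.29982089] [-5.89303881e-01  2.56171991e-01  1.52365784e+00 -2.60795468e-04
  1.36203919e+00  1.12222758e+00]
0 [ 0.14  0.34  1.25 -0.    1.56 -1.15]
3.141592653589793 [ 0.14  0.34  1.25 -0.    1.56  1.99]
3.7417 [0.5301221  0.15240052 0.35986521] [ 1.41057697e-01  3.37262325e-01  1.24861059e+00 -1.49810093e-04
  1.55598657e+00 -1.14897930e+00]
```

View pics/w2.png

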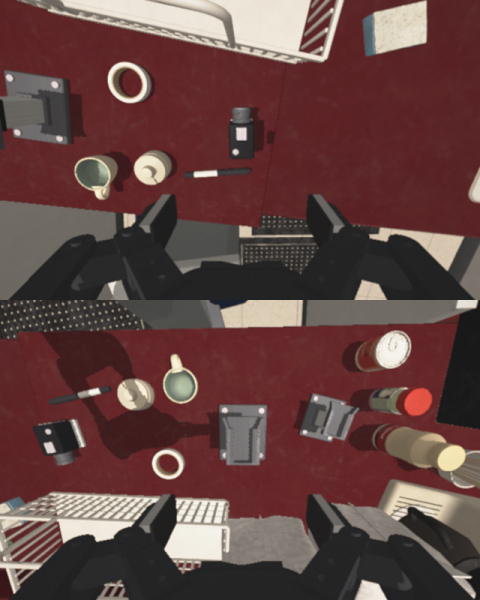

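The upper view shows the camera with its body centre near (320,184) and the lens pointing up the image. The lower view shows the stand's head near (322,180), with the stop end lower in the image and the flared mouth at the top. The small decoy stand is at about (437,156).

Run:
```python
from h import *
def an(n,c,yaw,zr,rad,step=.006):
    f=np.load(n+".npz");P=f["P"].reshape(-1,3)
    m=(np.hypot(P[:,0]-c[0],P[:,1]-c[1])<rad)&(P[:,2]>zr[0])&(P[:,2]<zr[1])
    q=P[m]; R=np.array([[np.cos(yaw),np.sin(yaw)],[-np.sin(yaw),np.cos(yaw)]])
    cc,s,a=cv2.minAreaRect(q[:,:2].astype(np.float32)*1000);print(n,len(q),cc,s,a,"z",np.percentile(q[:,2],[5,50,95]).round(4))
    l=(q[:,:2]-c)@R.T*1000
    for x in np.arange(l[:,0].min(),l[:,0].max(),6):
        k=(l[:,0]>=x)&(l[:,0]<x+6)
        if k.sum()>3: print(round(x+3,1),k.sum(),"y",l[k,1].min().round(1),l[k,1].max().round(1),"z",np.percentile(q[k,2],[5,50,95]).round(4))
an("ws",[.537,.154],np.deg2rad(-16),(.095,.14),.07)
an("wc",[.453,-.208],np.deg2rad(-8),(.058,.08),.07)
an("wc",[.453,-.208],np.deg2rad(-8),(.03,.08),.07)
# base plate bolts
f=np.load("ws.npz");im=f["im"];P=f["P"];hsv=cv2.cvtColor(im,cv2.COLOR_RGB2HSV)
m=((hsv[...,2]>150)&(hsv[...,1]<60)).astype(np.uint8);n,L,st,ce=cv2.connectedComponentsWithStats(m)
cam=(f["K"],float(f["k1"]),f["R"],f["c"])
for i in range(1,n):
    u,v=ce[i]
    if 280<u<365 and 130<v<230: print("bolt",ce[i].round(1),st[i,4],onplane([ce[i]],cam,.014).round(4))
```

```text
ws 3051 (537.2548828125, 152.6839599609375) (67.39436340332031, 80.37654113769531) 73.3216323852539 z [0.1068 0.1089 0.1232]
-36.9 276 y -34.4 33.0 z [0.105  0.1078 0.1227]
-30.9 264 y -31.7 30.9 z [0.1068 0.1082 0.1229]
-24.9 241 y -29.4 28.8 z [0.1069 0.1082 0.1227]
-18.9 222 y -28.4 26.6 z [0.1068 0.1091 0.1233]
-12.9 225 y -28.5 26.6 z [0.1069 0.1091 0.1232]
-6.9 228 y -28.7 26.9 z [0.1069 0.1093 0.1233]
-0.9 208 y -28.8 26.9 z [0.107  0.1209 0.1231]
5.1 212 y -28.9 27.0 z [0.107  0.1088 0.1233]
11.1 197 y -29.0 26.0 z [0.1069 0.1094 0.1231]
17.1 219 y -29.2 26.0 z [0.107  0.1092 0.1232]
23.1 189 y -31.1 28.0 z [0.1069 0.1096 0.1232]
29.1 219 y -31.0 27.9 z [0.1068 0.1094 0.1231]
35.1 268 y -28.3 26.4 z [0.107  0.1187 0.1233]
41.1 83 y -28.3 26.5 z [0.1212 0.1221 0.1232]
wc 1756 (453.8699951171875, -207.90621948242188) (41.5659294128418, 81.71861267089844) 82.87169647216797 z [0.0592 0.0659 0.0685]
-37.2 105 y -21.1 19.3 z [0.0629 0.0655 0.067 ]
-31.2 156 y -21.1 20.5 z [0.0642 0.066  0.0684]
-25.2 161 y -20.9 20.3 z [0.0638 0.0663 0.0696]
-19.2 155 y -20.9 20.3 z [0.0639 0.066  
[... 879 characters left out ...]
0678]
-1.2 160 y -20.6 19.9 z [0.064  0.0663 0.0688]
4.8 167 y -20.4 19.7 z [0.0646 0.0667 0.0689]
10.8 169 y -20.3 20.9 z [0.0644 0.0663 0.069 ]
16.8 205 y -21.0 20.8 z [0.0525 0.0652 0.0672]
22.8 143 y -17.7 15.3 z [0.0488 0.0577 0.0603]
28.8 117 y -14.7 14.0 z [0.0487 0.0564 0.0592]
34.8 113 y -14.6 15.1 z [0.0485 0.0568 0.0592]
40.8 132 y -14.6 15.1 z [0.0452 0.0559 0.0598]
bolt [299.2 146.4] 56 [[0.4853 0.1292 0.014 ]]
bolt [348.3 147.2] 61 [[0.5075 0.202  0.014 ]]
bolt [345. 179.] 1 [[0.5543 0.1843 0.014 ]]
bolt [343.9 192.3] 46 [[0.575 0.177 0.014]]
bolt [298.6 206.4] 28 [[0.5772 0.0996 0.014 ]]
bolt [347.2 207. ] 36 [[0.6003 0.1759 0.014 ]]
bolt [344. 212.] 1 [[0.6072 0.1687 0.014 ]]
```

```bash
cat >> h.py <<'E'
YS=np.deg2rad(-16.7); SEAT=np.array([.543,.151]); XS=np.array([np.cos(YS),np.sin(YS)]); YSV=np.array([-XS[1],XS[0]])
YC=np.deg2rad(-7.3); CAM=np.array([.4431,-.2067])
def st(m=""):
    s=r.read_state();print(m,round(s["time_s"],2),np.round(s["eef_pos"],4),"F",np.round(s["contact_force"],1),"w",round(s["grip_width"],4),"gf",round(float(np.max(s["grip_force"])),1));return s
E
python3 - <<'E'
from h import *
h=SEAT+.003*XS; q=down(YS+np.pi/2)
command_gripper(.085)
r.reach([*h,.20],q)
print(r.move_straight([*h,.116],speed=.1,max_force=15)); st("down")
command_gripper(.04,80); s=st("grip")
p=s["eef_pos"]
print(r.move_straight([p[0],p[1],p[2]+.064],speed=.06,max_force=35)); st("up")
command_gripper(.085); st("open")
p=r.read_state()["eef_pos"]; r.move_straight([p[0],p[1],.27],speed=.15); 
r.reach([.535,.153,.38],q)
im,d,cam=grab("wrist"); np.savez("ws2",im=im,d=d,P=cloud(d,cam),K=cam[0],k1=cam[1],R=cam[2],c=cam[3])
i2,d2,c2=grab("scene"); save("up.png",np.hstack([cv2.resize(im[100:260,240:400],(390,390)),cv2.resize(i2[140:270,240:370],(390,390),interpolation=2)]))
P=cloud(d,cam).reshape(-1,3); m=(np.hypot(*(P[:,:2]-[.537,.153]).T)<.07)&(P[:,2]>.14)&(P[:,2]<.2); z=P[m]
print(m.sum(),cv2.minAreaRect(z[:,:2].astype(np.float32)*1000)); l=(z[:,:2]-SEAT)@np.c_[XS,YSV]
for a,b in((-.015,.015),(.0,.004)):
  k=(abs(l[:,1]+.00)<.013)&(l[:,0]>-.02)&(l[:,0]<.02); print("floor",np.median(z[k,2]))
k=(abs(abs(l[:,1])-.021)<.004)&(abs(l[:,0])<.02); print("lip",np.median(z[k,2]))
k=(abs(l[:,0])<.018); print("y",np.percentile(l[k,1],[0,1,99,100])); st()
E
```

```text
False
down 5.63 [0.5464 0.1502 0.1168] F [-0.7  0.3  0.3] w 0.085 gf 0.0
grip 6.02 [0.5462 0.1502 0.1165] F [ 0.  -0.6  3. ] w 0.0549 gf 88.0
True
up 6.97 [0.5461 0.1502 0.1758] F [ 1.1 -0.4 -0.9] w 0.0545 gf 105.9
open 7.38 [0.5458 0.1502 0.1746] F [-0.3 -0.5 -0.1] w 0.0851 gf 0.0
3805 ((537.5780639648438, 153.0227813720703), (66.30596923828125, 80.31666564941406), 73.46157836914062)
floor 0.1668252294668062
floor 0.1668252294668062
lip 0.18138796398225782
y [-0.02962411 -0.02735412  0.02793727  0.0301698 ]
 8.78 [0.5346 0.1529 0.3779] F [0.3 0.1 0.2] w 0.0849 gf 0.0
```

View pics/up.png

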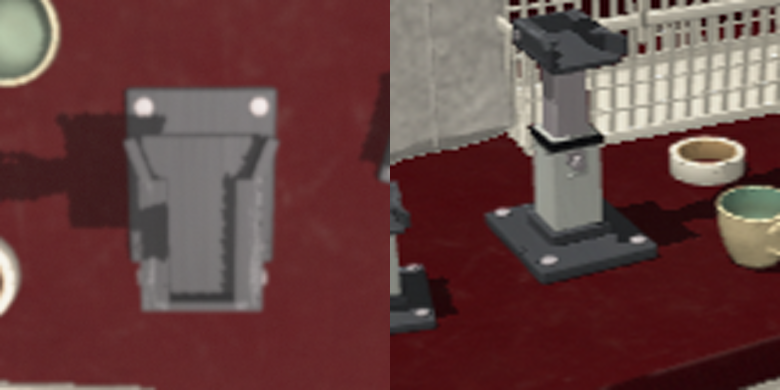

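The right half shows the mast fully raised and the lock button out at (575,160). The left half shows the track from above with its mouth at the top. Next is grasping the camera.

```bash
cat >> h.py <<'E'
YS=np.deg2rad(-16.6); SEAT=np.array([.5432,.1512]); XS=np.array([np.cos(YS),np.sin(YS)]); YSV=np.array([-XS[1],XS[0]])
QS=down(YS+np.pi/2)
E
python3 - <<'E'
from h import *
q=down(YC+np.pi/2)
r.reach([*CAM,.16],q)
print(r.move_straight([*CAM,.046],speed=.1,max_force=10)); st("down")
command_gripper(.03,45); s=st("grip"); p=s["eef_pos"]
r.move_straight([p[0],p[1],.30],speed=.15); st("lift")
e=SEAT-.068*XS
r.reach([*e,.28],QS); r.hold(.2); s=st("entry")
print((np.array(s["eef_pos"])[:2]-SEAT)@np.c_[XS,YSV], Ro.from_quat(s["eef_rot"]).as_matrix()[:,1])
im,d,cam=grab("wrist"); i2,d2,c2=grab("scene"); np.savez("ent",im=i2,P=cloud(d2,c2))
save("ent.png",np.hstack([im[:,::1][::2,::2],cv2.resize(i2[80:240,200:330],None,fx=1.25*1,fy=1.25)]) if 0 else np.vstack([im[100:400,120:520],cv2.resize(i2[60:220,230:390],(400,300))]))
E
```

```text
False
down 11.67 [ 0.4434 -0.2069  0.0465] F [0.7 0.4 0.5] w 0.0851 gf 0.0
grip 12.14 [ 0.4433 -0.207   0.0464] F [-1.  -0.5  4.5] w 0.0413 gf 46.3
lift 13.98 [ 0.4431 -0.2068  0.2992] F [ 0.1  0.5 -3. ] w 0.0418 gf 45.8
entry 15.6 [0.4784 0.1697 0.2801] F [ 0.1  0.5 -3.6] w 0.0415 gf 45.8
[-0.06741093 -0.00077967] [ 2.87171389e-01  9.57879214e-01 -6.76230185e-05]
```

View pics/ent.png

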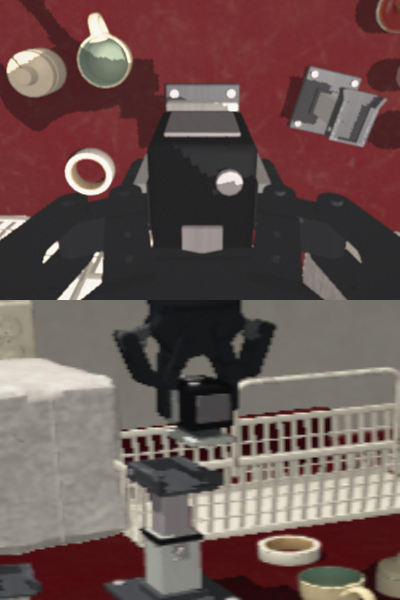

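The camera is held level and its plate is in line with the track (upper picture around (205,200), lower picture around (205,405)). Now I lower it onto the apron until it touches, then slide it in.

Run:
```python
from h import *
def loc(): 
    s=st(); l=(np.array(s["eef_pos"])[:2]-SEAT)@np.c_[XS,YSV]*1000; print("local mm",l.round(2)); return l
e=SEAT-.068*XS+.0007*YSV
r.move_straight([*e,.222],QS,speed=.1); loc()
print("touch",r.move_straight([*e,.2095],QS,speed=.02,max_force=3.5)); loc()
z=r.read_state()["eef_pos"][2]+.001
r.move_straight([*e,z],QS,speed=.02); loc()
g=SEAT-.034*XS+.0007*YSV
print("slide1",r.move_straight([*g,z],QS,speed=.03,max_force=10)); loc()
```

```text
16.43 [0.4786 0.1714 0.2225] F [-0.6 -0.2 -2. ] w 0.0415 gf 45.8
local mm [-67.67   0.87]
touch False
 17.21 [0.4781 0.1713 0.2094] F [-0.1 -0.5 -3.2] w 0.0417 gf 45.9
local mm [-68.11   0.66]
 17.46 [0.4782 0.1713 0.2105] F [-0.4 -0.8 -2.6] w 0.0413 gf 45.9
local mm [-68.01   0.7 ]
slide1 False
 18.74 [0.5107 0.1616 0.2104] F [ 0.5  0.6 -2.8] w 0.0417 gf 45.9
local mm [-34.17   0.71]
```

Run:
```python
from h import *
i2,d2,c2=grab("scene"); it,dt,ct=grab("top")
save("ins.png",np.hstack([cv2.resize(i2[120:220,250:350],(400,400),interpolation=2),cv2.resize(it[130:210,270:350],(400,400),interpolation=2)]))
for d,c in((d2,c2),(dt,ct)):
    P=cloud(d,c).reshape(-1,3);l=(P[:,:2]-SEAT)@np.c_[XS,YSV]
    k=(abs(abs(l[:,1])-.023)<.004)&(l[:,0]>-.0)&(l[:,0]<.03)&(P[:,2]>.13)&(P[:,2]<.19);print(k.sum(),np.percentile(P[k,2],[10,50,90]) if k.any() else "")
```

```text
20 [0.17164031 0.17762378 0.17844564]
2 [0.17889969 0.17902235 0.179145  ]
```

View pics/ins.png

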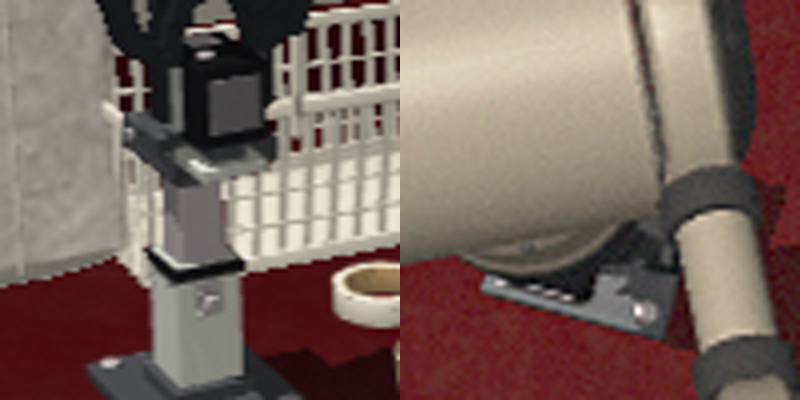

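The plate is entering the track at the level of the head (left picture, around (220,160)), and the button is still out at (208,300). Sliding on until it meets the stop.

Run:
```python
from h import *
def loc(): 
    s=st(); l=(np.array(s["eef_pos"])[:2]-SEAT)@np.c_[XS,YSV]*1000; print("local mm",l.round(2)); return l
z=r.read_state()["eef_pos"][2]
g=SEAT+.005*XS+.0007*YSV
print("slide2",r.move_straight([*g,z],QS,speed=.03,max_force=10)); loc()
r.hold(.2); l=loc()
```

```text
slide2 True
 19.95 [0.5429 0.1517 0.2087] F [ 0.4  0.5 -3.4] w 0.0416 gf 45.9
local mm [-0.4   0.43]
 20.15 [0.5428 0.1517 0.2083] F [ 0.  -0.3 -2.3] w 0.0412 gf 45.9
local mm [-0.52  0.33]
```

Run:
```python
from h import *
p=r.read_state()["eef_pos"]
print("lower",r.move_straight([p[0],p[1],.2055],QS,speed=.02,max_force=4)); st()
command_gripper(.07); s=st("open"); p=s["eef_pos"]
r.move_straight([p[0],p[1],.33],QS,speed=.12)
b=SEAT-.04*XS; r.reach([*b,.36],QS); r.hold(.3); st()
im,d,cam=grab("wrist"); i2,d2,c2=grab("scene")
save("fin.png",np.hstack([cv2.resize(im[60:260,220:420],(400,400)),cv2.resize(i2[120:220,250:350],(400,400),interpolation=2)]))
P=cloud(d,cam).reshape(-1,3);l=(P[:,:2]-SEAT)@np.c_[XS,YSV]
k=(np.hypot(*l.T)<.075)&(P[:,2]>.205)&(P[:,2]<.26);q=l[k]*1000;print(k.sum(),cv2.minAreaRect(q.astype(np.float32)),"ztop",np.percentile(P[k,2],[50,90]))
k=(abs(abs(l[:,1])-.025)<.003)&(abs(l[:,0])<.03)&(P[:,2]>.13)&(P[:,2]<.19);print("lip",np.median(P[k,2]))
```

```text
lower True
 20.36 [0.5428 0.1517 0.207 ] F [-0.7 -0.2  6.3] w 0.0415 gf 46.8
open 20.75 [0.5422 0.1516 0.2055] F [ 0.   0.1 -0. ] w 0.0699 gf 0.0
 22.55 [0.5051 0.1624 0.359 ] F [-0.7 -0.  -0.2] w 0.0699 gf 0.0
3398 ((10.131599426269531, 0.5228252410888672), (84.3690414428711, 42.104400634765625), 0.030419718474149704) ztop [0.22613779 0.2279899 ]
lip 0.17503867954538965
```

View pics/fin.png

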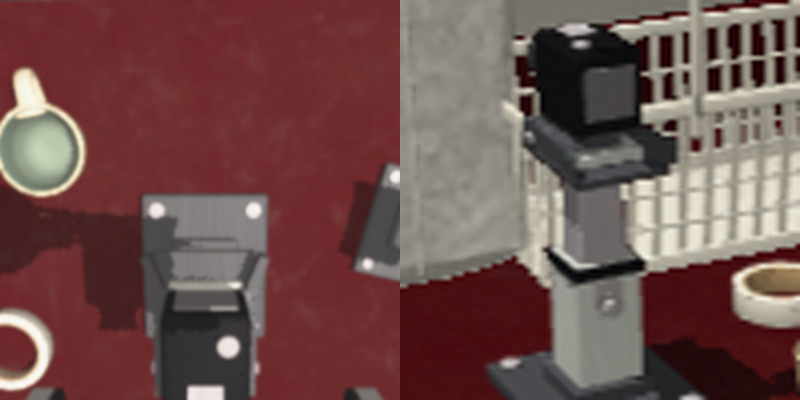

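The camera sits level on the track floor (top about 0.226 m, floor about 0.161 m), within about 1–2 mm of home, with the button out at (608,303) in the right picture. The gripper is clear of everything.

```bash
python3 -c "
from h import *
print(r.finish_job())"
```

```text
the job is handed in; nothing more can be done
None
```

The job is handed in, with no verdict shown: the mast is up and its lock button is out, the camera sits in the track about 1–2 mm from home against the stop, lens towards the stop end, and the gripper has let go and is clear.

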